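# Lock the rotary assembly plate with its locating pin

### The arm

A 6-joint arm with a two-finger parallel gripper is mounted at the origin on the work surface. World frame = base frame: x ahead of the robot, y to its left, z up, the work surface at z = 0. Lengths are in mm, angles in rad, forces in N, time in s.
With the tool pointing down it reaches from about 350 to 725 mm from the base axis. Payload 4.3 kg.
Tool frame: the origin (TCP) lies midway between the tips of the shut fingers; the grasp point (between the pads) lies r.grip_depth behind it (r.grip_depth is the distance from the TCP to the grasp point, in mm); z points along the fingers, y is the line along which they close (so a half turn about z gives the same grasp; the last joint's range is limited). The gripper opens to 85 mm and grips with 20 to 120 N. Pads are 22 mm wide; open, the fingers measure 114 mm over their backs; the gripper's body (76 mm by 85 mm) begins 54 mm behind the grasp point. The pads swing forward as they close: fully open they stand 13 mm farther back than shut.
Start: joints at [-1.278, 0.377, 0.081, 1.274, 0, 1.46], TCP at [225.412, -529.015, 231.329] pointing down, gripper open.
Joint ranges: [-2.72, 2.72], [-0.84, 1.66], [-1.02, 1.22], [-1.77, 2.12], [-1.37, 1.28], [-3.14, 3.14]. Speed limits (rad/s): [2.57, 2.57, 3.14, 3.14, 3.14, 3.14].

### API

Orientations are given as [roll, pitch, yaw] about the fixed x, y, z axes, in that order (R = Rz(yaw) Ry(pitch) Rx(roll)).
In Python, from bench import r gives the robot as it stands. The module is installed in compiled form; this text tells all that it offers.
- The arm moves only by the tool jog_arm, never from a script. Its argument "deltas" is a list of rows, each an object of numbers: "x", "y", "z": the shift along the tool's x, y, z as a fraction of full scale; "rx", "ry", "rz": the turn, a rotation vector about the tool's x, y, z as a fraction of full scale. A call has 1 to 5 rows; each row shifts and turns the commanded pose from where the row before left it, along the tool's axes as they then stand; what a row does not reach is not made up. Full scale, the value 1, is 0.12 m for a shift and 4 degrees for a turn. A row lasts 1/8 s, in which the tool goes at most 62.5 mm and 10.7 degrees, less where a joint would pass 70% of its speed; a pose out of reach is approached as far as the arm can. A call with a number of a shift or a turn outside -1 to 1 is refused whole. A call with a gripper value outside its range is refused whole. "claw" is the finger opening in mm, from 0 to 85.4, set as the call begins (left out, the last holds). The fingers move at their own pace and stop on an object; "grip_force" is the grip in N (left out, the last holds). Time passes only in rows, so rows that do not move let the fingers close. It gives the time, the measured TCP pose, the force, the opening and the grip force at its end, in the units of the state.
- r.get_state(): the state, without advancing time (a new reading comes with each control period).
- r.read_camera(name): name is "scene" or "top"; returns (picture, depth): 400x640x3 uint8, blue, green, red; 400x640 float32, mm along the optical axis (not along the pixel's ray), 0 where there is no reading.
- r.calibration(name): a dict with "fovy" (degrees; the focal length in pixels is half the picture's height over the tangent of half this angle, whatever the lens; pixels are square), "cx", "cy" (the principal point, pixels), "distortion" ([k1, k2, p1, p2, k3] as OpenCV has them; the pictures are not rectified), "pose" (4x4, takes a point from camera to world coordinates). Camera axes: x right, y up, looking along -z (the intrinsics and any distortion apply to the point x, -y, -z); pixel columns grow to the right and rows downward; lengths in mm; the calibration is good to about 2 mm. A picture is of the moment at which its call begins. calibration takes no time and is no camera call.
- r.hand_in(): hands the job in; it is judged then, once.
The state is a dict: "clock": time; "q": joint angles; "dq": joint speeds; "joint_torque": joint torques, N m; "position": TCP position; "eef_rot": TCP orientation; "force": force on the tool from outside, world axes, zero at the start; "wrist_torque": the same for the moment, N m; "grip_width": opening from 0.0 (shut) to 1.0 (fully open); "grip_force": force on a finger pad.
Only numpy, scipy, OpenCV 4.12 (cv2) and the standard library are available. Lean on these libraries where they do the work, as an engineer would, in place of code of your own. Each camera call takes 0.05 s, during which the arm holds its last target. There are 200 camera calls.

### The job

Lock the brass work plate of the watch assembly station: take the locating pin (the one with the straight cylindrical grip) out of the wooden rack, put it through the hole in the plate, and with its tip resting lightly on the housing underneath swing the plate counter-clockwise (seen from above) until the pin drops into the hidden housing hole, then seat it fully home, flange flat on the plate, and let go. Feel for the hole gently, never forcing the pin or the station, and leave the other pins and everything else on the bench where they are.

Things in the scene. Friction and masses are not known exactly. Their poses are not given: they have to be found in the camera images.
- locating_pin: steel pin standing in one of the rack's three holes, flange on the rack's top, about 100 g. Round shank 10 mm thick, 28 mm long, tip chamfered 1.5 mm; flange 26 mm wide, 4 mm thick; above it a straight round grip 16 mm thick, 38 mm tall, with dark rings. Origin on its axis at the flange's underside, z up: tip at z = -28, grip from z = 4 to 42 mm
- locating_pin_tip (a point): centre of the pin's tip, 28 mm below the underside of the flange
- rack: wooden block 170 x 50 x 36 mm, fixed, with three holes 12 mm wide and 32 mm deep in a row along its x axis at x = -55, 0 and 55 mm; each holds one pin. Origin at the centre of its underside
- housing: fixed round mint green base with black wall, 236 mm wide, under the brass plate; origin on the plate's axis at bench height. Two pillars 102 mm tall at its +x side, 128 mm from the axis. In it, hidden by the plate, a fixed steel index ring: flat top 14 mm below the plate's top, with one blind hole 12.6 mm wide at 75 mm radius, deep enough for the whole shank
- work_plate (a joint): turn of the brass plate about the upright axis through the housing's origin, rad, growing counter-clockwise seen from above; at 0 its hole lies on the housing's -x side. Stops at -0.85 and 0.75, friction 0.12 N m. Starts between -0.80 and -0.55. The hidden ring's hole lies under the plate's hole at some value between -0.25 and 0.45, different each time and not measured
- bush (a point): centre of the mouth of the brass plate's only hole, on its top, 60 mm above the bench, 75 mm from its axis. Plate 208 mm wide, 12 mm thick; hole 12 mm wide, right through, chamfered 1.5 mm. A pin standing on the hidden ring keeps its flange 14 mm above the plate; dropped in, the flange lies on the plate. Watch holder in the plate's middle: 68 mm wide, 18 mm high
- ball_pin: another pin with the same shank and flange but a ball knob 22 mm wide, its top 36 mm above the rack, in the rack; leave it. Origin at the underside of its flange
- slim_pin: another pin with the same shank, an 18 mm flange and a thin 7 mm stem, its top 48 mm above the rack, in the rack; leave it. Origin at the underside of its flange
- oil_bottle: small white plastic oil dropper bottle with a pointed cap, 30 mm wide, 82 mm tall, standing; origin at the centre of its underside; leave it
- loupe: black eyeglass loupe, an open ring 36 mm wide, 30 mm tall; origin at the centre of its underside; leave it
- parts_jar: glass jar with steel lid, 48 mm wide, 60 mm tall; origin at the centre of its underside; leave it
- movement_block: low round grey movement holder with a brass disc on it, 48 mm wide, 18 mm tall; origin at the centre of its underside; leave it
- screwdriver: screwdriver lying flat, 150 mm long; x axis along it; leave it
- pin_hammer: small hammer lying flat, 170 mm long; x axis along it; leave it
There are look-alikes about, which are no part of the job. What is shaped like the locating_pin but blue or pink is not meant.

How it is judged (in metres and radians):
On the way, in this order (a step that is already met when the one before it is completed fails the run):
1. the locating pin stands in the plate's hole with its tip on the hidden ring, not yet dropped in (z of locating_pin_tip in the frame of bush between -0.018 and -0.008 m and horizontal distance between locating_pin_tip and bush below 0.004 m), for 0.2 s.
2. the pin has dropped into the hidden hole and is fully home (z of locating_pin_tip in the frame of bush below -0.026 m and horizontal distance between locating_pin and bush below 0.004 m and angle between locating_pin's own z axis and vertical below 0.1 rad), for 0.2 s.
At the end, for the whole second after the job is handed in: the locating pin stands upright (within 0.1 rad) in the plate's hole, its flange within 4 mm of the hole's centre and its tip at least 26 mm below the plate's top (28 mm when fully home), released, pin and plate at rest (all of step 2 and linear speed of locating_pin below 0.02 m/s and velocity of joint work_plate between -0.05 and 0.05 rad/s); the robot touches nothing.
It fails at once if the pin is pressed or dragged against the station with more than 40 N (contact force between locating_pin and housing above 40 N).
It fails at once if the robot itself presses on the station with more than 25 N (contact force between any of the fingers, the arm and housing above 25 N).
It fails at once if another pin or a bystander is moved by more than 25 mm (distance of any of ball_pin, slim_pin, oil_bottle, loupe, parts_jar, movement_block, screwdriver, pin_hammer from where it was at the start of the episode above 0.025 m).
It also fails if it takes over 72 s, if anything falls off the work surface, if the arm or the gripper's body presses on something with over 40 N, if the wrist force passes 120 N, or if a joint passes its speed limit or range.

## Working session

There is one attempt and no reset: what is moved stays moved. The work goes in short steps, Python scripts to look and compute and a tool call to move; the robot and the scene stay as the last step left them, time stands still between calls to the robot, and variables do not carry over. Pictures are saved under pics/ and viewed, at most 10 in all, crops included, and the job is handed in when it is done.

Besides the shell and the picture viewer there is one more tool, called after "Request:" by a JSON object that holds its "op" and its "data", one argument or row to a line. jog_arm: Moves the arm, as the interface text tells. Its arguments: {"type":"object","properties":{"deltas":{"type":"array","items":{"type":"object","properties":{"x":{"type":"number"},"y":{"type":"number"},"z":{"type":"number"},"rx":{"type":"number"},"ry":{"type":"number"},"rz":{"type":"number"}}}},"claw":{"type":"number"},"grip_force":{"type":"number"}},"required":["deltas"]}

```bash
mkdir -p pics
cat > h.py <<'E'
import numpy as np,cv2
from bench import r
def K(n):
    c=r.calibration(n); f=200/np.tan(np.radians(c['fovy'])/2)
    return np.array([[f,0,c['cx']],[0,f,c['cy']],[0,0,1]]),np.array(c['distortion'],float),np.array(c['pose'])
def ray(n,px):
    k,d,T=K(n); u=cv2.undistortPoints(np.array(px,float).reshape(-1,1,2),k,d).reshape(-1,2)
    D=np.c_[u[:,0],-u[:,1],-np.ones(len(u))]@T[:3,:3].T
    return T[:3,3],D
def onz(n,px,z):
    o,D=ray(n,px); return o+D*((z-o[2])/D[:,2])[:,None]
def atd(n,px,dep):
    o,D=ray(n,px); return o+D*np.array(dep).reshape(-1,1)
def proj(n,P):
    k,d,T=K(n); Q=(np.array(P,float).reshape(-1,3)-T[:3,3])@T[:3,:3]
    Q=Q*[1,-1,-1]; return cv2.projectPoints(Q,np.zeros(3),np.zeros(3),k,d)[0].reshape(-1,2)
E
python3 - <<'E'
from h import *
for n in('scene','top'):
    p,d=r.read_camera(n); cv2.imwrite(f'pics/{n}0.png',p); np.save(f'{n}0.npy',d); k,D,T=K(n); print(n,k[0,0],D,T.round(2).tolist())
print(r.grip_depth,r.get_state())
E
```

```text
scene 412.1920792851546 [-0.0926306  0.         0.         0.         0.       ] [[-0.64, -0.42, 0.65, 1289.17], [0.77, -0.35, 0.54, 548.92], [0.0, 0.84, 0.54, 683.37], [0.0, 0.0, 0.0, 1.0]]
top 459.5375093967968 [0.03128042 0.         0.         0.         0.        ] [[-0.02, 0.98, -0.2, 377.04], [-1.0, -0.02, 0.0, -46.25], [-0.0, 0.2, 0.98, 1130.7], [0.0, 0.0, 0.0, 1.0]]
18.700000000000003 {'clock': 0.1, 'q': array([-1.27830922e+00,  3.77985011e-01,  7.97565574e-02,  1.27438616e+00,
       -8.31048523e-06,  1.46050824e+00]), 'dq': array([ 0.00111105, -0.00194456,  0.00350917, -0.00057044, -0.00031648,
       -0.00092466]), 'joint_torque': array([ 5.75718113e-04, -4.64694929e+01,  2.70581943e+01,  1.19728519e-02,
       -2.01369003e-04, -1.02207147e-05]), 'position': array([ 225.22434568, -528.41938642,  230.45600936]), 'eef_rot': array([-3.13978450e+00, -1.91868669e-04,  4.02775027e-01]), 'force': array([-0.41013042,  0.73211155, -0.7429083 ]), 'wrist_torque': array([0.00963422, 0.03848358, 0.02116213]), 'grip_force': 0.0, 'grip_width': 0.9991704040550016}
```

View pics/scene0.png

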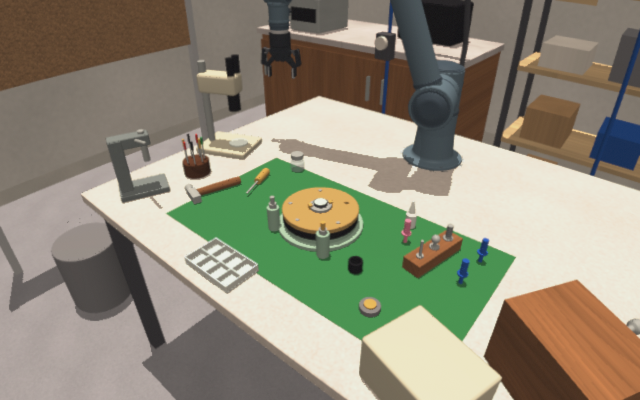

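View pics/top0.png

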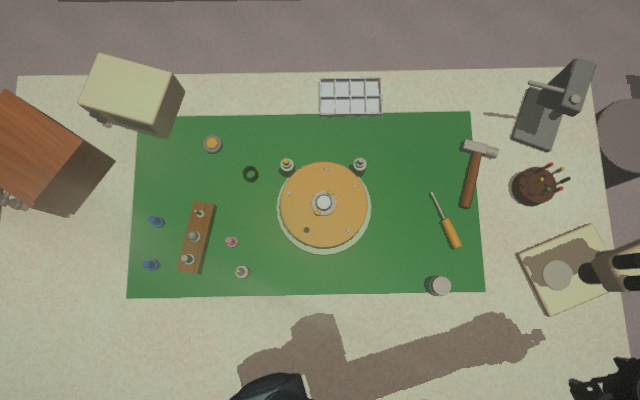

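The scene view shows the rack at about (433,252) with three pins, and the brass plate at (320,212). In the top view the rack pins are at (198,214), (194,236) and (187,258), and the plate hole is at (306,230). There are loose blue look-alikes at (156,221) and (151,265) and a pink one at (231,241). I'll enlarge these areas.

Run:
```python
from h import *
s=cv2.imread('pics/scene0.png');t=cv2.imread('pics/top0.png')
a=cv2.resize(s[215:275,395:475],(400,300),interpolation=cv2.INTER_CUBIC)
b=cv2.resize(t[200:275,170:270],(400,300),interpolation=cv2.INTER_CUBIC)
c=cv2.resize(t[150:255,265:405],(400,300),interpolation=cv2.INTER_CUBIC)
d=cv2.resize(t[215:245,286:326],(400,300),interpolation=cv2.INTER_CUBIC)
cv2.imwrite('pics/crop1.png',np.vstack([np.hstack([a,b]),np.hstack([c,d])]))
hsv=cv2.cvtColor(t,cv2.COLOR_BGR2HSV)
# rack brown mask
m=cv2.inRange(hsv,(3,90,40),(14,255,200)); m[:190]=0;m[285:]=0;m[:,:170]=0;m[:,225:]=0
m=cv2.morphologyEx(m,cv2.MORPH_CLOSE,np.ones((9,9)))
cn=max(cv2.findContours(m,0,1)[0],key=cv2.contourArea); print(cv2.minAreaRect(cn)); print(onz('top',cv2.boxPoints(cv2.minAreaRect(cn)),36).round(1).tolist())
# plate
m=cv2.inRange(hsv,(12,120,90),(24,255,255)); m[:150]=0;m[255:]=0;m[:,:270]=0;m[:,375:]=0
cn=max(cv2.findContours(m,0,1)[0],key=cv2.contourArea); hull=cv2.convexHull(cn)
P=onz('top',hull.reshape(-1,2)+0.0,60); e=cv2.fitEllipse(P[:,:2].astype(np.float32)); print('plate',e)
# dark hole
g=cv2.cvtColor(t,cv2.COLOR_BGR2GRAY); roi=g[218:242,295:318].astype(float); w=np.clip(110-roi,0,None); y,x=np.mgrid[218:242,295:318]
px=[(w*x).sum()/w.sum(),(w*y).sum()/w.sum()]; print(px,w.max(),onz('top',[px],60))
dz=np.load('top0.npy')
for q in[(198,214),(194,236),(187,258)]:
    z=dz[q[1]-7:q[1]+8,q[0]-7:q[0]+8]; yy,xx=np.mgrid[q[1]-7:q[1]+8,q[0]-7:q[0]+8]
    W=atd('top',np.c_[xx.ravel(),yy.ravel()],z.ravel()); s=W[W[:,2]>44]; print(q,W[:,2].max(),len(s),s.mean(0).round(1), W[W[:,2]>W[:,2].max()-6].mean(0).round(1))
```

```text
Traceback (most recent call last):
ValueError: max() iterable argument is empty
```

View pics/crop1.png

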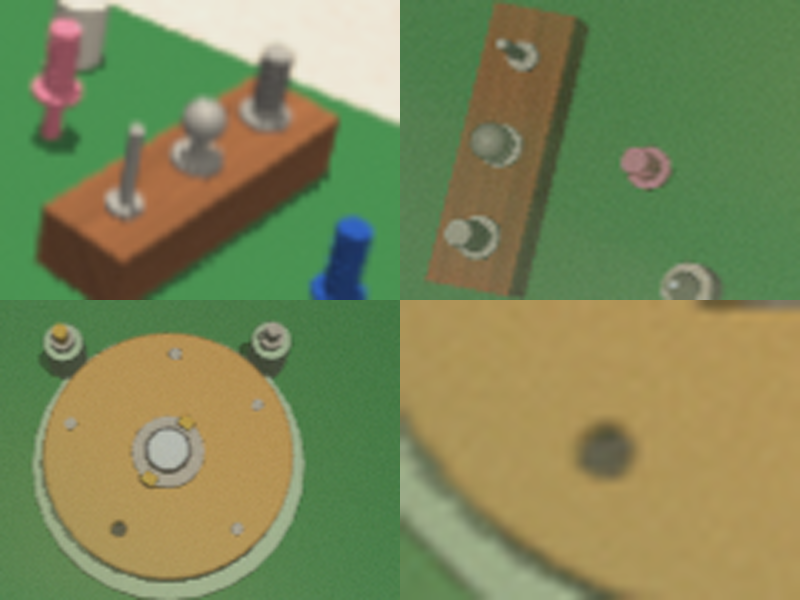

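The rack holds three pins. In the top view the slim stem is near (199,213), the ball knob near (193,236), and the straight ringed 16 mm grip near (186,259), at the robot end. The last one is the steel locating pin; the blue and pink ones are loose on the bench. The plate hole is at about (306,230).

Run:
```python
from h import *
s=cv2.imread('pics/scene0.png');t=cv2.imread('pics/top0.png')
hsv=cv2.cvtColor(t,cv2.COLOR_BGR2HSV)
m=((t[...,2].astype(int)>t[...,1]+15)*255).astype(np.uint8); m[:195]=0;m[285:]=0;m[:,:170]=0;m[:,222:]=0
m=cv2.morphologyEx(m,cv2.MORPH_CLOSE,np.ones((9,9)))
cn=max(cv2.findContours(m,0,1)[0],key=cv2.contourArea); R=cv2.minAreaRect(cn); print(R); B=onz('top',cv2.boxPoints(R),36); print(B.round(1).tolist(),B.mean(0))
m=cv2.inRange(hsv,(12,90,90),(26,255,255)); m[:150]=0;m[255:]=0;m[:,:270]=0;m[:,375:]=0
cn=max(cv2.findContours(m,0,1)[0],key=cv2.contourArea)
P=onz('top',cv2.convexHull(cn).reshape(-1,2)+0.0,60); print('plate',cv2.fitEllipse(P[:,:2].astype(np.float32)))
g=cv2.cvtColor(t,cv2.COLOR_BGR2GRAY); roi=g[222:238,298:315].astype(float); w=np.clip(np.median(roi)-25-roi,0,None); y,x=np.mgrid[222:238,298:315]
px=[(w*x).sum()/w.sum(),(w*y).sum()/w.sum()]; print(px,onz('top',[px],60))
print('flange',onz('top',[(188.2,259.2)],40),'griptop',onz('top',[(184.3,258.2)],78))
print('scene griptop',onz('scene',[(395+277/5,215+52/5)],78), 'flange',onz('scene',[(395+265/5,215+114/5)],40))
print('pillars',onz('top',[(265+62/2.857,150+35/2.857),(265+270/2.857,150+35/2.857)],102))
dz=np.load('top0.npy')
for q in[(198,214),(194,236),(187,258)]:
    z=dz[q[1]-7:q[1]+8,q[0]-7:q[0]+8]; yy,xx=np.mgrid[q[1]-7:q[1]+8,q[0]-7:q[0]+8]
    W=atd('top',np.c_[xx.ravel(),yy.ravel()],z.ravel()); k=W[W[:,2]>W[:,2].max()-6]; print(q,len(k),k.mean(0).round(1))
```

```text
((194.9412078857422, 236.73532104492188), (20.130455017089844, 71.79054260253906), 14.03624439239502)
[[435.7, 302.2, 36.0], [601.8, 268.3, 36.0], [588.9, 220.8, 36.0], [423.4, 256.1, 36.0]] [512.43815469 261.84735246  36.        ]
plate ((581.9063720703125, -45.20966720581055), (206.76841735839844, 207.73858642578125), 79.49869537353516)
[np.float64(306.07266982622434), np.float64(229.54028436018956)] [[520.15990956  -3.70723509  60.        ]]
flange [[457.92443077 274.65866624  40.        ]] griptop [[457.54144123 272.37983713  78.        ]]
scene griptop [[456.1301139  273.53434447  78.        ]] flange [[457.14915428 274.51866518  40.        ]]
pillars [[ 672.50946901   38.03240323  102.        ]
 [ 669.44039797 -130.88026011  102.        ]]
(198, 214) 8 [565.3 250.9  82.7]
(194, 236) 25 [512.9 260.9  72.2]
(187, 258) 3 [ 377.   -46.3 1130.7]
```

Housing axes are almost aligned with the world, and the plate is at about -0.58 rad. The pin is at (457.8, 273.6). I'll grasp at yaw of about 0.89, which keeps the fingers clear of the ball pin and joint 6 in range.

Request:
{"op": "jog_arm", "data": {
  "deltas": [
    {"x": 0.4, "y": -0.2, "rz": -1},
    {"x": 0.4, "y": -0.2, "rz": -1},
    {"x": 0.4, "y": -0.2, "rz": -1},
    {"x": 0.4, "y": -0.2, "rz": -1},
    {"x": 0.4, "y": -0.2, "rz": -1}
  ],
  "claw": 44,
  "grip_force": 30
}}

```text
$.deltas[0]: bad value
```

Request:
{"op": "jog_arm", "data": {
  "deltas": [
    {"rz": -1},
    {"rz": -1},
    {}
  ]
}}

```text
$.deltas[0]: bad value
```

```bash
cat >> h.py <<'E'
from scipy.spatial.transform import Rotation as Ro
def go(P,yaw=None):
    s=r.get_state(); R=Ro.from_euler('xyz',s['eef_rot']).as_matrix()
    d=R.T@(np.array(P)-s['position']); print('pos',s['position'].round(1),'rot',s['eef_rot'].round(3),'q',s['q'].round(2),'F',s['force'].round(1),'t',s['clock'],'tool mm',d.round(1),'frac',(d/120).round(4))
    if yaw is not None:
        G=Ro.from_euler('xyz',[np.pi,0,yaw]).as_matrix(); print('rot frac',(np.degrees(Ro.from_matrix(R.T@G).as_rotvec())/4).round(3))
E
python3 -c "
from h import *
go((457.8,273.6,130),.89)"
```

```text
pos [ 225.2 -528.4  230.5] rot [-3.14  -0.     0.403] q [-1.28  0.38  0.08  1.27 -0.    1.46] F [-0.4  0.7 -0.7] t 0.1 tool mm [ 528.3 -646.5  101.7] frac [ 4.4026 -5.3874  0.8477]
rot frac [-0.025 -0.009 -6.979]
```

Request:
{"op": "jog_arm", "data": {
  "deltas": [
    {"x": 0.4, "y": -0.2, "z": 0.0, "rx": 0.0, "ry": 0.0, "rz": -1.0},
    {"x": 0.4, "y": -0.2, "z": 0.0, "rx": 0.0, "ry": 0.0, "rz": -1.0},
    {"x": 0.4, "y": -0.2, "z": 0.0, "rx": 0.0, "ry": 0.0, "rz": -1.0},
    {"x": 0.4, "y": -0.2, "z": 0.0, "rx": 0.0, "ry": 0.0, "rz": -1.0},
    {"x": 0.4, "y": -0.2, "z": 0.0, "rx": 0.0, "ry": 0.0, "rz": -1.0}
  ],
  "claw": 44,
  "grip_force": 30
}}

```text
clock: 0.72
position: [368.8, -301.7, 230.9]
eef_rot: [-3.141, -0.0, 0.754]
force: [0.7, -0.1, 0.1]
grip_width: 0.517
grip_force: 0.0
```

Request:
{"op": "jog_arm", "data": {
  "deltas": [
    {"x": 0.4, "y": -0.2, "z": 0.0, "rx": 0.0, "ry": 0.0, "rz": -1.0},
    {"x": 0.4, "y": -0.2, "z": 0.0, "rx": 0.0, "ry": 0.0, "rz": -1.0},
    {"x": 0.4, "y": -0.22, "z": 0.0, "rx": 0.0, "ry": 0.0, "rz": 0.0},
    {"x": 0.4, "y": -0.22, "z": 0.0, "rx": 0.0, "ry": 0.0, "rz": 0.0},
    {"x": 0.4, "y": -0.22, "z": 0.0, "rx": 0.0, "ry": 0.0, "rz": 0.0}
  ]
}}

```text
clock: 1.35
position: [430.7, -38.1, 231.0]
eef_rot: [-3.141, 0.0, 0.891]
force: [2.1, -0.5, 0.7]
grip_width: 0.514
grip_force: 0.0
```

Request:
{"op": "jog_arm", "data": {
  "deltas": [
    {"x": 0.4, "y": -0.25, "z": 0.0, "rx": 0.0, "ry": 0.0, "rz": 0.0},
    {"x": 0.4, "y": -0.25, "z": 0.0, "rx": 0.0, "ry": 0.0, "rz": 0.0},
    {"x": 0.4, "y": -0.25, "z": 0.0, "rx": 0.0, "ry": 0.0, "rz": 0.0},
    {"x": 0.0, "y": 0.0, "z": 0.0, "rx": 0.0, "ry": 0.0, "rz": 0.0}
  ]
}}

```text
clock: 1.85
position: [451.0, 132.0, 230.8]
eef_rot: [-3.141, 0.0, 0.898]
force: [-0.1, -0.3, 0.5]
grip_width: 0.52
grip_force: 0.0
```

```bash
python3 -c "
from h import *
go((457.8,273.6,120),.89)"
```

```text
pos [451.  132.  230.8] rot [-3.141  0.     0.898] q [ 0.15  0.17 -0.21  1.2   0.    2.39] F [-0.1 -0.3  0.5] t 1.85 tool mm [115.  -82.9 110.9] frac [ 0.9582 -0.6905  0.9238]
rot frac [-0.012  0.001  0.115]
```

Request:
{"op": "jog_arm", "data": {
  "deltas": [
    {"x": 0.32, "y": -0.23, "z": 0.1, "rx": 0.0, "ry": 0.0, "rz": 0.0},
    {"x": 0.32, "y": -0.23, "z": 0.1, "rx": 0.0, "ry": 0.0, "rz": 0.0},
    {"x": 0.32, "y": -0.23, "z": 0.2, "rx": 0.0, "ry": 0.0, "rz": 0.0},
    {"x": 0.0, "y": 0.0, "z": 0.4, "rx": 0.0, "ry": 0.0, "rz": 0.0},
    {"x": 0.0, "y": 0.0, "z": 0.12, "rx": 0.0, "ry": 0.0, "rz": 0.0}
  ]
}}

```text
clock: 2.48
position: [456.9, 268.6, 117.8]
eef_rot: [-3.139, 0.006, 0.891]
force: [0.2, 0.0, 1.2]
grip_width: 0.514
grip_force: 0.0
```

Request:
{"op": "jog_arm", "data": {
  "deltas": [
    {"x": 0.0, "y": 0.0, "z": 0.0, "rx": 0.0, "ry": 0.0, "rz": 0.0},
    {"x": 0.0, "y": 0.0, "z": 0.0, "rx": 0.0, "ry": 0.0, "rz": 0.0}
  ]
}}

```text
clock: 2.72
position: [460.7, 270.0, 122.6]
eef_rot: [3.14, -0.002, 0.89]
force: [0.1, 1.6, 0.4]
grip_width: 0.51
grip_force: 0.0
```

```bash
python3 -c "
from h import *
go((457.8,273.6,45),.89)
a=r.read_camera('scene')[0]; b=r.read_camera('top')[0]
cv2.imwrite('pics/c2.png',np.hstack([cv2.resize(a[160:290,380:510],(400,400),interpolation=2),cv2.resize(b[190:290,140:240],(400,400),interpolation=2)]))"
```

```text
pos [460.7 270.  122.6] rot [ 3.14e+00 -2.00e-03  8.90e-01] q [ 0.41  0.35 -0.25  0.97 -0.    2.66] F [0.1 1.6 0.4] t 2.725 tool mm [ 0.8 -4.6 77.6] frac [ 0.0068 -0.0383  0.6467]
rot frac [ 0.019 -0.031  0.001]
```

View pics/c2.png

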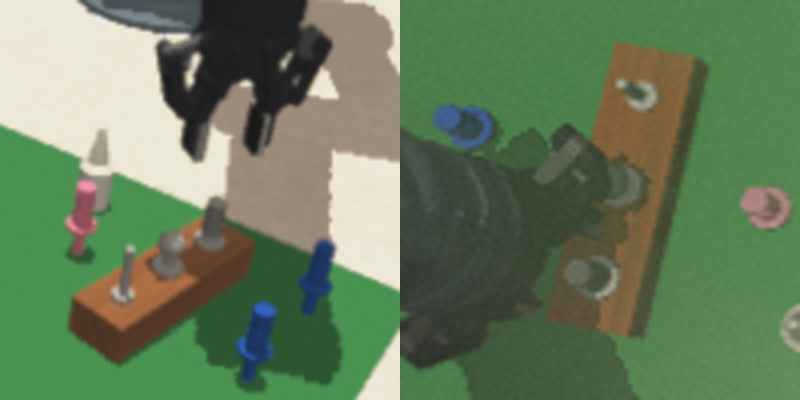

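The scene crop shows the open fingers above the ringed-grip pin at the robot end of the rack, crop (213,222), and the ball and slim pins are clear. Descending now.

Request:
{"op": "jog_arm", "data": {
  "deltas": [
    {"x": 0.005, "y": -0.035, "z": 0.1, "rx": 0.0, "ry": 0.0, "rz": 0.0},
    {"x": 0.0, "y": 0.0, "z": 0.15, "rx": 0.0, "ry": 0.0, "rz": 0.0},
    {"x": 0.0, "y": 0.0, "z": 0.15, "rx": 0.0, "ry": 0.0, "rz": 0.0},
    {"x": 0.0, "y": 0.0, "z": 0.1, "rx": 0.0, "ry": 0.0, "rz": 0.0},
    {"x": 0.0, "y": 0.0, "z": 0.05, "rx": 0.0, "ry": 0.0, "rz": 0.0}
  ]
}}

```text
clock: 3.45
position: [455.9, 273.4, 54.1]
eef_rot: [-3.141, 0.001, 0.892]
force: [-0.3, -0.2, -0.0]
grip_width: 0.511
grip_force: 0.0
```

Request:
{"op": "jog_arm", "data": {
  "deltas": [
    {"x": 0.0, "y": 0.0, "z": 0.05, "rx": 0.0, "ry": 0.0, "rz": 0.0},
    {"x": 0.0, "y": 0.0, "z": 0.03, "rx": 0.0, "ry": 0.0, "rz": 0.0},
    {"x": 0.0, "y": 0.0, "z": 0.0, "rx": 0.0, "ry": 0.0, "rz": 0.0},
    {"x": 0.0, "y": 0.0, "z": 0.0, "rx": 0.0, "ry": 0.0, "rz": 0.0}
  ]
}}

```text
clock: 3.95
position: [456.8, 273.6, 45.6]
eef_rot: [3.141, -0.0, 0.891]
force: [-0.6, 0.5, 0.2]
grip_width: 0.513
grip_force: 0.0
```

```bash
python3 -c "
from h import *
go((457.8,273.6,45),.89)"
```

```text
pos [456.8 273.6  45.6] rot [ 3.141 -0.     0.891] q [ 0.42  0.42 -0.36  0.79 -0.    2.67] F [-0.6  0.5  0.2] t 3.95 tool mm [0.7 0.8 0.6] frac [0.0056 0.0066 0.0049]
rot frac [ 0.005 -0.007  0.021]
```

Request:
{"op": "jog_arm", "data": {
  "deltas": [
    {"x": 0.005, "y": 0.005, "z": 0.005, "rx": 0.0, "ry": 0.0, "rz": 0.0},
    {"x": 0.0, "y": 0.0, "z": 0.0, "rx": 0.0, "ry": 0.0, "rz": 0.0},
    {"x": 0.0, "y": 0.0, "z": 0.0, "rx": 0.0, "ry": 0.0, "rz": 0.0},
    {"x": 0.0, "y": 0.0, "z": 0.0, "rx": 0.0, "ry": 0.0, "rz": 0.0},
    {"x": 0.0, "y": 0.0, "z": 0.0, "rx": 0.0, "ry": 0.0, "rz": 0.0}
  ],
  "claw": 8,
  "grip_force": 30
}}

```text
clock: 4.58
position: [457.7, 273.6, 44.9]
eef_rot: [3.141, -0.001, 0.891]
force: [0.5, -1.3, 2.4]
grip_width: 0.171
grip_force: 29.3
```

Request:
{"op": "jog_arm", "data": {
  "deltas": [
    {"x": 0.0, "y": 0.0, "z": 0.0, "rx": 0.0, "ry": 0.0, "rz": 0.0},
    {"x": 0.0, "y": 0.0, "z": 0.0, "rx": 0.0, "ry": 0.0, "rz": 0.0},
    {"x": 0.0, "y": 0.0, "z": 0.0, "rx": 0.0, "ry": 0.0, "rz": 0.0}
  ]
}}

```text
clock: 4.95
position: [457.7, 273.6, 44.9]
eef_rot: [3.141, -0.0, 0.891]
force: [2.0, -1.0, 3.6]
grip_width: 0.178
grip_force: 29.4
```

Request:
{"op": "jog_arm", "data": {
  "deltas": [
    {"x": 0.0, "y": 0.0, "z": -0.06, "rx": 0.0, "ry": 0.0, "rz": 0.0},
    {"x": 0.0, "y": 0.0, "z": -0.12, "rx": 0.0, "ry": 0.0, "rz": 0.0},
    {"x": 0.0, "y": 0.0, "z": -0.22, "rx": 0.0, "ry": 0.0, "rz": 0.0},
    {"x": 0.0, "y": 0.0, "z": -0.25, "rx": 0.0, "ry": 0.0, "rz": 0.0},
    {"x": 0.0, "y": 0.0, "z": -0.25, "rx": 0.0, "ry": 0.0, "rz": 0.0}
  ]
}}

```text
clock: 5.58
position: [456.3, 273.4, 154.1]
eef_rot: [-3.141, 0.001, 0.892]
force: [0.0, 0.4, -0.9]
grip_width: 0.178
grip_force: 29.6
```

```bash
python3 -c "
from h import *
go((520.2,-3.7,150),.89)"
```

```text
pos [456.3 273.4 154.1] rot [-3.141e+00  1.000e-03  8.920e-01] q [ 0.42  0.33 -0.2   1.05  0.    2.67] F [ 0.   0.4 -0.9] t 5.575 tool mm [-175.4  223.8    4.1] frac [-1.462   1.8648  0.034 ]
rot frac [-0.015  0.015  0.023]
```

Request:
{"op": "jog_arm", "data": {
  "deltas": [
    {"x": -0.15, "y": 0.19, "z": 0.0, "rx": 0.0, "ry": 0.0, "rz": 0.0},
    {"x": -0.29, "y": 0.37, "z": 0.0, "rx": 0.0, "ry": 0.0, "rz": 0.0},
    {"x": -0.29, "y": 0.37, "z": 0.0, "rx": 0.0, "ry": 0.0, "rz": 0.0},
    {"x": -0.29, "y": 0.37, "z": 0.0, "rx": 0.0, "ry": 0.0, "rz": 0.0},
    {"x": -0.29, "y": 0.37, "z": 0.0, "rx": 0.0, "ry": 0.0, "rz": 0.0}
  ]
}}

```text
clock: 6.2
position: [513.9, 23.9, 153.4]
eef_rot: [-3.141, -0.0, 0.892]
force: [0.9, 0.5, -1.0]
grip_width: 0.18
grip_force: 29.7
```

Request:
{"op": "jog_arm", "data": {
  "deltas": [
    {"x": -0.15, "y": 0.19, "z": 0.0, "rx": 0.0, "ry": 0.0, "rz": 0.0},
    {"x": 0.0, "y": 0.0, "z": 0.1, "rx": 0.0, "ry": 0.0, "rz": 0.0},
    {"x": 0.0, "y": 0.0, "z": 0.1, "rx": 0.0, "ry": 0.0, "rz": 0.0},
    {"x": 0.0, "y": 0.0, "z": 0.0, "rx": 0.0, "ry": 0.0, "rz": 0.0},
    {"x": 0.0, "y": 0.0, "z": 0.0, "rx": 0.0, "ry": 0.0, "rz": 0.0}
  ]
}}

```text
clock: 6.82
position: [520.4, -1.9, 128.6]
eef_rot: [-3.141, 0.0, 0.893]
force: [0.3, 0.5, -0.0]
grip_width: 0.178
grip_force: 29.7
```

```bash
python3 -c "
from h import *
go((520.2,-3.7,105),.89)
a=r.read_camera('scene')[0]; b=r.read_camera('top')[0]
cv2.imwrite('pics/c3.png',np.hstack([cv2.resize(a[120:260,250:390],(400,400),interpolation=2),cv2.resize(b[150:260,260:370],(400,400),interpolation=2)]))"
```

```text
pos [520.4  -1.9 128.6] rot [-3.141  0.     0.893] q [-0.13  0.32 -0.27  0.98  0.    2.12] F [ 0.3  0.5 -0. ] t 6.825 tool mm [-1.5  1.  23.6] frac [-0.0124  0.0079  0.1965]
rot frac [-0.01   0.006  0.045]
```

View pics/c3.png

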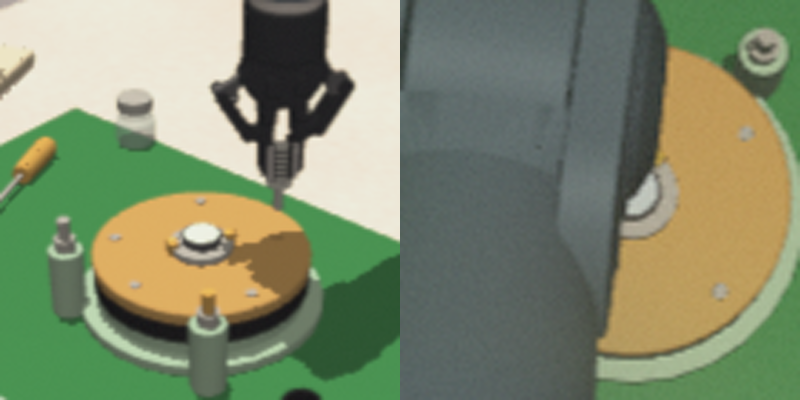

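The scene crop shows the pin held upright over the brass plate, with its tip at about crop (279,205). I'll align it and lower it.

Request:
{"op": "jog_arm", "data": {
  "deltas": [
    {"x": -0.012, "y": 0.008, "z": 0.1, "rx": 0.0, "ry": 0.0, "rz": 0.0},
    {"x": 0.0, "y": 0.0, "z": 0.08, "rx": 0.0, "ry": 0.0, "rz": 0.0},
    {"x": 0.0, "y": 0.0, "z": 0.05, "rx": 0.0, "ry": 0.0, "rz": 0.0},
    {"x": 0.0, "y": 0.0, "z": 0.0, "rx": 0.0, "ry": 0.0, "rz": 0.0},
    {"x": 0.0, "y": 0.0, "z": 0.0, "rx": 0.0, "ry": 0.0, "rz": 0.0}
  ]
}}

```text
clock: 7.55
position: [520.9, -4.7, 101.2]
eef_rot: [3.141, -0.0, 0.891]
force: [-0.2, -0.1, -0.9]
grip_width: 0.176
grip_force: 29.7
```

```bash
python3 -c "
from h import *
go((520.2,-3.7,83),.89)
s=r.get_state()['position']
print(proj('scene',[s-[0,0,36.9],(520.2,-3.7,60)]))
a=r.read_camera('scene')[0]
cv2.imwrite('pics/c4.png',cv2.resize(a[170:210,325:375],(800,600),interpolation=2)[:, :])
cv2.imwrite('pics/full4.png',a)"
```

```text
pos [520.9  -4.7 101.2] rot [ 3.141 -0.     0.891] q [-0.13  0.35 -0.31  0.91 -0.    2.12] F [-0.2 -0.1 -0.9] t 7.55 tool mm [ 0.4 -1.2 18.2] frac [ 0.0033 -0.0097  0.1516]
rot frac [ 0.003 -0.001  0.02 ]
[[345.24120051 201.78223217]
 [345.63663022 203.11975741]]
```

View pics/c4.png

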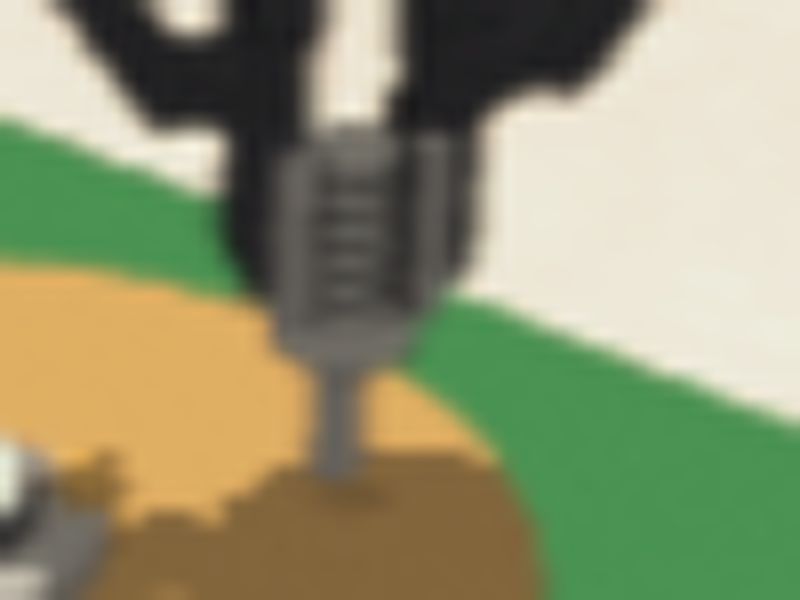

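Run:
```python
from h import *
g=cv2.cvtColor(cv2.imread('pics/scene0.png'),cv2.COLOR_BGR2GRAY)
print(g[196:210,336:358])
roi=g[198:209,338:356].astype(float); w=np.clip(np.median(roi)-15-roi,0,None);y,x=np.mgrid[198:209,338:356]
p=[(w*x).sum()/w.sum(),(w*y).sum()/w.sum()]; print(p,onz('scene',[p],60))
f=cv2.cvtColor(cv2.imread('pics/full4.png'),cv2.COLOR_BGR2GRAY); print(f[192:206,338:358])
```

```text
[[181 181 181 181 181 181 180 180 181 181 181 181 180 180 178 165 140 123
  118 117 117 117]
 [181 180 181 181 181 181 181 181 181 181 181 181 181 180 181 179 170 145
  125 118 118 118]
 [181 181 181 181 181 181 181 181 181 181 181 181 181 181 181 180 180 170
  145 123 117 117]
 [180 181 181 181 181 180 181 181 181 180 181 180 181 181 181 181 180 179
  167 141 121 117]
 [181 181 181 181 180 181 181 181 180 179 179 179 180 181 181 181 181 181
  179 163 132 119]
 [181 180 180 181 181 181 180 177 171 165 163 167 172 179 180 181 181 181
  180 174 153 126]
 [181 181 181 180 181 181 179 167 137 120 107 111 139 171 180 181 181 181
  180 179 169 142]
 [181 181 181 181 180 181 180 176 156 124 109 110 132 165 179 181 181 181
  181 180 174 152]
 [181 181 180 181 181 181 181 180 179 170 161 166 176 179 180 181 181 180
  181 181 178 165]
 [181 180 181 181 181 181 181 181 180 180 179 180 180 181 181 180 181 180
  181 181 180 173]
 [181 181 180 181 180 181 181 181 181 181 181 180 180 181 181 181 180 180
  181 181 180 175]
 [181 181 181 180 181 181 181 181 181 181 181 181 180 181 181 180 181 181
  1
[... 801 characters left out ...]
 125 117
  117 118]
 [180 181 181 181 180 170 137 103 102 126 163 179 180 181 179 170 144 123
  117 117]
 [181 181 181 181 180 164 124 100 101 122 157 172 174 173 173 171 161 139
  121 118]
 [181 181 181 178 172 157 118  99  99 101 110 116 117 116 116 119 140 150
  124 117]
 [180 180 176 156 121 111 100  95  97 101 105 106 106 105 105 106 109 111
  112 117]
 [178 172 154 118 106 103  99  93  91  92  96 102 105 105 105 105 106 105
  108 115]
 [161 122 112 106 106 104 100  96  94  93  94 100 105 105 105 105 105 105
  105 111]
 [148 112 105 105 105 105 104 103 101 102 104 105 105 105 105 105 105 106
  105 107]
 [111 106 105 105 105 106 105 106 105 105 106 106 105 105 105 105 105 105
  104 104]]
```

Request:
{"op": "jog_arm", "data": {
  "deltas": [
    {"x": 0.003, "y": -0.01, "z": 0.0, "rx": 0.0, "ry": 0.0, "rz": 0.0},
    {"x": 0.0, "y": 0.0, "z": 0.02, "rx": 0.0, "ry": 0.0, "rz": 0.0},
    {"x": 0.0, "y": 0.0, "z": 0.02, "rx": 0.0, "ry": 0.0, "rz": 0.0},
    {"x": 0.0, "y": 0.0, "z": 0.0, "rx": 0.0, "ry": 0.0, "rz": 0.0}
  ]
}}

```text
clock: 8.1
position: [519.7, -3.6, 96.0]
eef_rot: [-3.141, 0.0, 0.891]
force: [-0.4, -0.1, -1.4]
grip_width: 0.177
grip_force: 29.7
```

Request:
{"op": "jog_arm", "data": {
  "deltas": [
    {"x": 0.0, "y": 0.0, "z": 0.015, "rx": 0.0, "ry": 0.0, "rz": 0.0},
    {"x": 0.0, "y": 0.0, "z": 0.0, "rx": 0.0, "ry": 0.0, "rz": 0.0},
    {"x": 0.0, "y": 0.0, "z": 0.0, "rx": 0.0, "ry": 0.0, "rz": 0.0}
  ]
}}

```text
clock: 8.48
position: [520.0, -3.7, 94.5]
eef_rot: [3.142, 0.0, 0.891]
force: [-0.5, -0.7, -0.7]
grip_width: 0.177
grip_force: 29.7
```

No contact with the tip below the plate's top, so it is in the hole. Continuing down.

Request:
{"op": "jog_arm", "data": {
  "deltas": [
    {"x": 0.0, "y": 0.0, "z": 0.02, "rx": 0.0, "ry": 0.0, "rz": 0.0},
    {"x": 0.0, "y": 0.0, "z": 0.02, "rx": 0.0, "ry": 0.0, "rz": 0.0},
    {"x": 0.0, "y": 0.0, "z": 0.02, "rx": 0.0, "ry": 0.0, "rz": 0.0},
    {"x": 0.0, "y": 0.0, "z": 0.0, "rx": 0.0, "ry": 0.0, "rz": 0.0}
  ]
}}

```text
clock: 8.98
position: [519.8, -3.6, 87.0]
eef_rot: [-3.141, 0.0, 0.892]
force: [-0.4, 0.5, -1.1]
grip_width: 0.177
grip_force: 29.7
```

Request:
{"op": "jog_arm", "data": {
  "deltas": [
    {"x": 0.0, "y": 0.0, "z": 0.01, "rx": 0.0, "ry": 0.0, "rz": 0.0},
    {"x": 0.0, "y": 0.0, "z": 0.01, "rx": 0.0, "ry": 0.0, "rz": 0.0},
    {"x": 0.0, "y": 0.0, "z": 0.0, "rx": 0.0, "ry": 0.0, "rz": 0.0}
  ]
}}

```text
clock: 9.35
position: [519.9, -3.7, 84.8]
eef_rot: [-3.141, 0.0, 0.891]
force: [-0.2, -0.3, -1.3]
grip_width: 0.178
grip_force: 29.7
```

Request:
{"op": "jog_arm", "data": {
  "deltas": [
    {"x": 0.0, "y": 0.0, "z": 0.008, "rx": 0.0, "ry": 0.0, "rz": 0.0},
    {"x": 0.0, "y": 0.0, "z": 0.0, "rx": 0.0, "ry": 0.0, "rz": 0.0},
    {"x": 0.0, "y": 0.0, "z": 0.0, "rx": 0.0, "ry": 0.0, "rz": 0.0}
  ]
}}

```text
clock: 9.72
position: [520.1, -3.7, 84.0]
eef_rot: [3.141, 0.0, 0.891]
force: [0.1, -0.7, -0.6]
grip_width: 0.176
grip_force: 29.7
```

Request:
{"op": "jog_arm", "data": {
  "deltas": [
    {"x": 0.0, "y": 0.0, "z": 0.008, "rx": 0.0, "ry": 0.0, "rz": 0.0},
    {"x": 0.0, "y": 0.0, "z": 0.0, "rx": 0.0, "ry": 0.0, "rz": 0.0},
    {"x": 0.0, "y": 0.0, "z": 0.0, "rx": 0.0, "ry": 0.0, "rz": 0.0}
  ]
}}

```text
clock: 10.1
position: [520.0, -3.7, 82.9]
eef_rot: [-3.142, 0.0, 0.891]
force: [0.1, -0.2, -1.3]
grip_width: 0.176
grip_force: 29.7
```

Request:
{"op": "jog_arm", "data": {
  "deltas": [
    {"x": 0.0, "y": 0.0, "z": 0.006, "rx": 0.0, "ry": 0.0, "rz": 0.0},
    {"x": 0.0, "y": 0.0, "z": 0.0, "rx": 0.0, "ry": 0.0, "rz": 0.0},
    {"x": 0.0, "y": 0.0, "z": 0.0, "rx": 0.0, "ry": 0.0, "rz": 0.0}
  ]
}}

```text
clock: 10.48
position: [520.2, -3.7, 82.7]
eef_rot: [3.141, -0.0, 0.892]
force: [-2.4, -0.1, 6.4]
grip_width: 0.179
grip_force: 30.3
```

Request:
{"op": "jog_arm", "data": {
  "deltas": [
    {"x": 0.0, "y": 0.0, "z": 0.006, "rx": 0.0, "ry": 0.0, "rz": 0.0},
    {"x": 0.0, "y": 0.0, "z": 0.0, "rx": 0.0, "ry": 0.0, "rz": 0.0},
    {"x": 0.0, "y": 0.0, "z": 0.0, "rx": 0.0, "ry": 0.0, "rz": 0.0}
  ]
}}

```text
clock: 10.85
position: [520.4, -3.7, 82.7]
eef_rot: [3.141, -0.001, 0.892]
force: [-2.9, 0.7, 9.4]
grip_width: 0.173
grip_force: 30.9
```

Run:
```python
from h import *
C=np.array([581.9,-45.2]); s=r.get_state()['position'][:2]; v=s-C; a0=np.arctan2(v[1],v[0]); print(np.hypot(*v),a0-np.pi)
R=75.; y=.891; X=np.array([np.cos(y),np.sin(y)]);Y=np.array([np.sin(y),-np.cos(y)])
a=a0+np.arange(0,1.09,.04); P=C+R*np.c_[np.cos(a),np.sin(a)]
for i in range(1,len(a)): d=(P[i]-P[i-1])/120; print(i,(a[i]-np.pi).round(3),P[i].round(1),(d@X).round(4),(d@Y).round(4))
```

```text
74.24628223777647 -0.5938137234634606
1 -0.554 [518.1  -5.8] -0.0249 0.0026
2 -0.514 [516.6  -8.3] -0.0247 0.0036
3 -0.474 [515.2 -11. ] -0.0246 0.0046
4 -0.434 [513.8 -13.7] -0.0244 0.0056
5 -0.394 [512.6 -16.4] -0.0241 0.0066
6 -0.354 [511.5 -19.2] -0.0238 0.0075
7 -0.314 [510.6 -22. ] -0.0235 0.0085
8 -0.274 [509.7 -24.9] -0.0232 0.0094
9 -0.234 [508.9 -27.8] -0.0228 0.0103
10 -0.194 [508.3 -30.8] -0.0223 0.0112
11 -0.154 [507.8 -33.7] -0.0219 0.0121
12 -0.114 [507.4 -36.7] -0.0214 0.013
13 -0.074 [507.1 -39.7] -0.0208 0.0138
14 -0.034 [506.9 -42.7] -0.0203 0.0146
15 0.006 [506.9 -45.7] -0.0197 0.0154
16 0.046 [507.  -48.7] -0.019 0.0162
17 0.086 [507.2 -51.7] -0.0184 0.017
18 0.126 [507.5 -54.6] -0.0177 0.0177
19 0.166 [507.9 -57.6] -0.0169 0.0184
20 0.206 [508.5 -60.6] -0.0162 0.019
21 0.246 [509.2 -63.5] -0.0154 0.0197
22 0.286 [510.  -66.4] -0.0146 0.0203
23 0.326 [510.9 -69.2] -0.0138 0.0208
24 0.366 [511.9 -72.1] -0.013 0.0214
25 0.406 [513.  -74.8] -0.0121 0.0219
26 0.446 [514.2 -77.6] -0.0112 0.0223
27 0.486 [515.6 -80.2] -0.0103 0.0228
```

Five rows of swing, well before the hole's range.

Request:
{"op": "jog_arm", "data": {
  "deltas": [
    {"x": -0.025, "y": 0.003, "z": -0.002, "rx": 0.0, "ry": 0.0, "rz": 0.0},
    {"x": -0.025, "y": 0.004, "z": 0.0, "rx": 0.0, "ry": 0.0, "rz": 0.0},
    {"x": -0.025, "y": 0.005, "z": 0.0, "rx": 0.0, "ry": 0.0, "rz": 0.0},
    {"x": -0.024, "y": 0.006, "z": 0.0, "rx": 0.0, "ry": 0.0, "rz": 0.0},
    {"x": 0.0, "y": 0.0, "z": 0.0, "rx": 0.0, "ry": 0.0, "rz": 0.0}
  ]
}}

```text
clock: 11.48
position: [515.6, -12.0, 82.7]
eef_rot: [-3.141, -0.006, 0.893]
force: [-0.6, 5.8, 7.2]
grip_width: 0.177
grip_force: 30.4
```

Request:
{"op": "jog_arm", "data": {
  "deltas": [
    {"x": -0.024, "y": 0.007, "z": 0.0, "rx": 0.0, "ry": 0.0, "rz": 0.0},
    {"x": -0.024, "y": 0.0075, "z": 0.0, "rx": 0.0, "ry": 0.0, "rz": 0.0},
    {"x": -0.0235, "y": 0.0085, "z": 0.0, "rx": 0.0, "ry": 0.0, "rz": 0.0}
  ]
}}

```text
clock: 11.85
position: [512.2, -19.8, 82.7]
eef_rot: [-3.14, -0.007, 0.893]
force: [-0.4, 7.8, 8.3]
grip_width: 0.176
grip_force: 30.6
```

Request:
{"op": "jog_arm", "data": {
  "deltas": [
    {"x": -0.023, "y": 0.0095, "z": 0.0, "rx": 0.0, "ry": 0.0, "rz": 0.0}
  ]
}}

```text
clock: 11.98
position: [511.2, -22.6, 82.7]
eef_rot: [-3.139, -0.007, 0.893]
force: [-1.2, 8.2, 7.9]
grip_width: 0.176
grip_force: 30.6
```

Request:
{"op": "jog_arm", "data": {
  "deltas": [
    {"x": -0.023, "y": 0.01, "z": 0.0, "rx": 0.0, "ry": 0.0, "rz": 0.0}
  ]
}}

```text
clock: 12.1
position: [510.3, -25.4, 82.7]
eef_rot: [-3.139, -0.007, 0.893]
force: [-1.6, 8.4, 8.2]
grip_width: 0.174
grip_force: 30.7
```

Request:
{"op": "jog_arm", "data": {
  "deltas": [
    {"x": -0.0225, "y": 0.011, "z": 0.0, "rx": 0.0, "ry": 0.0, "rz": 0.0}
  ]
}}

```text
clock: 12.22
position: [509.6, -28.3, 82.7]
eef_rot: [-3.139, -0.007, 0.893]
force: [-0.1, 9.2, 8.7]
grip_width: 0.176
grip_force: 30.7
```

Request:
{"op": "jog_arm", "data": {
  "deltas": [
    {"x": -0.022, "y": 0.012, "z": 0.0, "rx": 0.0, "ry": 0.0, "rz": 0.0}
  ]
}}

```text
clock: 12.35
position: [508.9, -31.2, 82.7]
eef_rot: [-3.139, -0.007, 0.893]
force: [-1.4, 8.4, 8.8]
grip_width: 0.177
grip_force: 30.8
```

Request:
{"op": "jog_arm", "data": {
  "deltas": [
    {"x": -0.0215, "y": 0.013, "z": 0.0, "rx": 0.0, "ry": 0.0, "rz": 0.0}
  ]
}}

```text
clock: 12.48
position: [508.4, -34.1, 82.7]
eef_rot: [-3.139, -0.007, 0.893]
force: [-1.8, 8.8, 9.1]
grip_width: 0.178
grip_force: 30.8
```

Request:
{"op": "jog_arm", "data": {
  "deltas": [
    {"x": -0.021, "y": 0.014, "z": 0.0, "rx": 0.0, "ry": 0.0, "rz": 0.0}
  ]
}}

```text
clock: 12.6
position: [508.0, -37.1, 82.7]
eef_rot: [-3.138, -0.007, 0.893]
force: [-2.4, 8.9, 9.1]
grip_width: 0.181
grip_force: 30.9
```

Request:
{"op": "jog_arm", "data": {
  "deltas": [
    {"x": -0.02, "y": 0.0145, "z": 0.0, "rx": 0.0, "ry": 0.0, "rz": 0.0}
  ]
}}

```text
clock: 12.72
position: [507.7, -40.0, 82.7]
eef_rot: [-3.138, -0.007, 0.893]
force: [-2.1, 9.7, 9.8]
grip_width: 0.176
grip_force: 31.2
```

Request:
{"op": "jog_arm", "data": {
  "deltas": [
    {"x": -0.02, "y": 0.0155, "z": 0.0, "rx": 0.0, "ry": 0.0, "rz": 0.0}
  ]
}}

```text
clock: 12.85
position: [506.8, -42.8, 82.4]
eef_rot: [-3.137, -0.006, 0.893]
force: [-4.7, 10.0, 10.3]
grip_width: 0.177
grip_force: 32.6
```

Request:
{"op": "jog_arm", "data": {
  "deltas": [
    {"x": -0.01, "y": 0.008, "z": 0.0, "rx": 0.0, "ry": 0.0, "rz": 0.0}
  ]
}}

```text
clock: 12.98
position: [506.5, -43.9, 82.3]
eef_rot: [-3.136, -0.007, 0.893]
force: [-4.0, 11.6, 11.5]
grip_width: 0.178
grip_force: 32.8
```

Request:
{"op": "jog_arm", "data": {
  "deltas": [
    {"x": -0.01, "y": 0.008, "z": 0.0, "rx": 0.0, "ry": 0.0, "rz": 0.0}
  ]
}}

```text
clock: 13.1
position: [506.5, -45.5, 82.3]
eef_rot: [-3.136, -0.007, 0.893]
force: [-3.1, 11.5, 10.6]
grip_width: 0.175
grip_force: 32.8
```

Request:
{"op": "jog_arm", "data": {
  "deltas": [
    {"x": -0.013, "y": 0.011, "z": 0.0, "rx": 0.0, "ry": 0.0, "rz": 0.0}
  ]
}}

```text
clock: 13.22
position: [506.4, -47.4, 82.3]
eef_rot: [-3.136, -0.007, 0.894]
force: [-3.6, 10.4, 11.4]
grip_width: 0.177
grip_force: 32.8
```

Request:
{"op": "jog_arm", "data": {
  "deltas": [
    {"x": 0.0, "y": 0.0, "z": -0.004, "rx": 0.0, "ry": 0.0, "rz": 0.0},
    {"x": 0.0, "y": 0.0, "z": 0.0, "rx": 0.0, "ry": 0.0, "rz": 0.0}
  ],
  "grip_force": 60
}}

```text
clock: 13.48
position: [506.6, -48.6, 82.5]
eef_rot: [-3.137, -0.005, 0.893]
force: [-2.5, 7.8, 8.8]
grip_width: 0.168
grip_force: 58.4
```

```bash
python3 -c "
from h import *
go((507,-48.7,82.3),.891)
a=r.read_camera('scene')[0]
cv2.imwrite('pics/c5.png',cv2.resize(a[165:225,310:390],(800,600),interpolation=2))"
```

```text
pos [506.6 -48.6  82.5] rot [-3.137 -0.005  0.893] q [-0.22  0.34 -0.37  0.86  0.01  2.02] F [-2.5  7.8  8.8] t 13.475 tool mm [0.2 0.4 0.2] frac [0.0017 0.0031 0.0018]
rot frac [-0.061 -0.065  0.028]
```

View pics/c5.png

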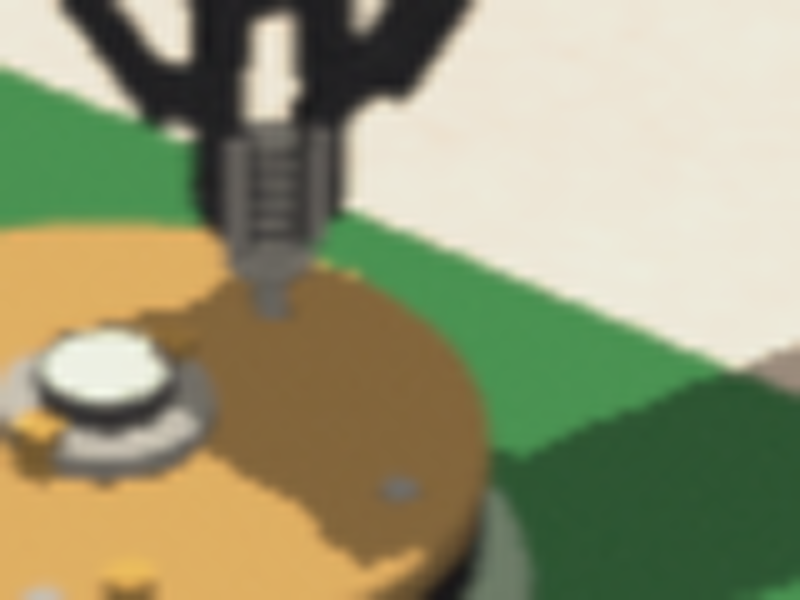

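The pin is upright in the plate hole with its flange still about 14 mm proud, so it hasn't dropped yet. Continuing the swing with finer steps.

Request:
{"op": "jog_arm", "data": {
  "deltas": [
    {"x": -0.0135, "y": 0.0125, "z": 0.0, "rx": 0.0, "ry": 0.0, "rz": 0.0}
  ]
}}

```text
clock: 13.65
position: [506.7, -50.5, 82.5]
eef_rot: [-3.137, -0.005, 0.893]
force: [-3.0, 7.4, 6.9]
grip_width: 0.17
grip_force: 58.5
```

Request:
{"op": "jog_arm", "data": {
  "deltas": [
    {"x": -0.013, "y": 0.013, "z": 0.0, "rx": 0.0, "ry": 0.0, "rz": 0.0}
  ]
}}

```text
clock: 13.78
position: [506.9, -53.5, 82.4]
eef_rot: [-3.138, -0.003, 0.893]
force: [-2.6, 5.2, 5.1]
grip_width: 0.168
grip_force: 58.3
```

Request:
{"op": "jog_arm", "data": {
  "deltas": [
    {"x": -0.007, "y": 0.007, "z": 0.001, "rx": 0.0, "ry": 0.0, "rz": 0.0}
  ]
}}

```text
clock: 13.9
position: [507.0, -56.0, 81.9]
eef_rot: [-3.139, -0.001, 0.892]
force: [-1.8, 1.7, 0.8]
grip_width: 0.165
grip_force: 58.4
```

The vertical force has fallen to nearly zero and z is dropping, so this is the hidden hole. I'll feed down gently.

Request:
{"op": "jog_arm", "data": {
  "deltas": [
    {"x": 0.0, "y": 0.0, "z": 0.012, "rx": 0.0, "ry": 0.0, "rz": 0.0},
    {"x": 0.0, "y": 0.0, "z": 0.0, "rx": 0.0, "ry": 0.0, "rz": 0.0}
  ]
}}

```text
clock: 14.15
position: [507.2, -57.0, 80.1]
eef_rot: [-3.141, 0.001, 0.891]
force: [-1.0, 0.2, -0.5]
grip_width: 0.171
grip_force: 58.4
```

Request:
{"op": "jog_arm", "data": {
  "deltas": [
    {"x": 0.0, "y": 0.0, "z": 0.02, "rx": 0.0, "ry": 0.0, "rz": 0.0},
    {"x": 0.0, "y": 0.0, "z": 0.02, "rx": 0.0, "ry": 0.0, "rz": 0.0},
    {"x": 0.0, "y": 0.0, "z": 0.0, "rx": 0.0, "ry": 0.0, "rz": 0.0}
  ]
}}

```text
clock: 14.52
position: [507.4, -57.3, 75.4]
eef_rot: [-3.141, 0.001, 0.891]
force: [-3.0, -0.4, -1.7]
grip_width: 0.164
grip_force: 58.4
```

Request:
{"op": "jog_arm", "data": {
  "deltas": [
    {"x": 0.0, "y": 0.0, "z": 0.02, "rx": 0.0, "ry": 0.0, "rz": 0.0},
    {"x": 0.0, "y": 0.0, "z": 0.015, "rx": 0.0, "ry": 0.0, "rz": 0.0},
    {"x": 0.0, "y": 0.0, "z": 0.0, "rx": 0.0, "ry": 0.0, "rz": 0.0}
  ]
}}

```text
clock: 14.9
position: [507.5, -57.2, 71.4]
eef_rot: [-3.142, 0.001, 0.891]
force: [-4.0, -1.5, 0.1]
grip_width: 0.168
grip_force: 58.6
```

Request:
{"op": "jog_arm", "data": {
  "deltas": [
    {"x": -0.002, "y": -0.003, "z": 0.01, "rx": 0.0, "ry": 0.0, "rz": 0.0},
    {"x": 0.0, "y": 0.0, "z": 0.008, "rx": 0.0, "ry": 0.0, "rz": 0.0},
    {"x": 0.0, "y": 0.0, "z": 0.0, "rx": 0.0, "ry": 0.0, "rz": 0.0}
  ]
}}

```text
clock: 15.28
position: [507.5, -57.2, 69.6]
eef_rot: [3.141, 0.0, 0.891]
force: [-2.9, -0.9, 1.4]
grip_width: 0.171
grip_force: 58.7
```

Request:
{"op": "jog_arm", "data": {
  "deltas": [
    {"x": 0.0, "y": 0.0, "z": 0.006, "rx": 0.0, "ry": 0.0, "rz": 0.0},
    {"x": 0.0, "y": 0.0, "z": 0.0, "rx": 0.0, "ry": 0.0, "rz": 0.0}
  ]
}}

```text
clock: 15.52
position: [507.6, -57.1, 69.0]
eef_rot: [3.141, 0.0, 0.891]
force: [-3.4, -1.0, 3.7]
grip_width: 0.17
grip_force: 59.0
```

Request:
{"op": "jog_arm", "data": {
  "deltas": [
    {"x": 0.0, "y": 0.0, "z": 0.006, "rx": 0.0, "ry": 0.0, "rz": 0.0},
    {"x": 0.0, "y": 0.0, "z": 0.0, "rx": 0.0, "ry": 0.0, "rz": 0.0}
  ]
}}

```text
clock: 15.78
position: [507.6, -57.1, 68.9]
eef_rot: [3.141, -0.0, 0.891]
force: [-5.8, -1.4, 9.0]
grip_width: 0.17
grip_force: 59.6
```

Request:
{"op": "jog_arm", "data": {
  "deltas": [
    {"x": 0.0, "y": 0.0, "z": 0.006, "rx": 0.0, "ry": 0.0, "rz": 0.0},
    {"x": 0.0, "y": 0.0, "z": 0.0, "rx": 0.0, "ry": 0.0, "rz": 0.0}
  ]
}}

```text
clock: 16.02
position: [507.7, -57.1, 68.9]
eef_rot: [3.14, -0.0, 0.892]
force: [-7.2, -0.6, 14.3]
grip_width: 0.162
grip_force: 60.2
```

It stops firmly at TCP z 68.9, where I expected home. I'll ease the load and release.

Request:
{"op": "jog_arm", "data": {
  "deltas": [
    {"x": 0.0, "y": 0.0, "z": -0.012, "rx": 0.0, "ry": 0.0, "rz": 0.0},
    {"x": 0.0, "y": 0.0, "z": 0.0, "rx": 0.0, "ry": 0.0, "rz": 0.0}
  ]
}}

```text
clock: 16.27
position: [507.6, -57.1, 69.0]
eef_rot: [3.141, 0.0, 0.891]
force: [-3.2, -1.9, 4.8]
grip_width: 0.171
grip_force: 58.9
```

Request:
{"op": "jog_arm", "data": {
  "deltas": [
    {"x": 0.0, "y": 0.0, "z": 0.0, "rx": 0.0, "ry": 0.0, "rz": 0.0},
    {"x": 0.0, "y": 0.0, "z": 0.0, "rx": 0.0, "ry": 0.0, "rz": 0.0},
    {"x": 0.0, "y": 0.0, "z": 0.0, "rx": 0.0, "ry": 0.0, "rz": 0.0},
    {"x": 0.0, "y": 0.0, "z": 0.0, "rx": 0.0, "ry": 0.0, "rz": 0.0}
  ],
  "claw": 34
}}

```text
clock: 16.77
position: [507.6, -56.9, 68.8]
eef_rot: [3.141, -0.0, 0.892]
force: [0.5, -0.7, -0.6]
grip_width: 0.397
grip_force: 0.0
```

Released with no residual force. Retreating straight up.

Request:
{"op": "jog_arm", "data": {
  "deltas": [
    {"x": 0.0, "y": 0.0, "z": -0.1, "rx": 0.0, "ry": 0.0, "rz": 0.0},
    {"x": 0.0, "y": 0.0, "z": -0.2, "rx": 0.0, "ry": 0.0, "rz": 0.0},
    {"x": 0.0, "y": 0.0, "z": -0.3, "rx": 0.0, "ry": 0.0, "rz": 0.0},
    {"x": 0.0, "y": 0.0, "z": -0.3, "rx": 0.0, "ry": 0.0, "rz": 0.0},
    {"x": 0.0, "y": 0.0, "z": 0.0, "rx": 0.0, "ry": 0.0, "rz": 0.0}
  ]
}}

```text
clock: 17.4
position: [510.0, -57.5, 180.8]
eef_rot: [3.135, -0.003, 0.892]
force: [0.9, 1.1, 0.0]
grip_width: 0.399
grip_force: 0.0
```

```bash
python3 -c "
from h import *
a=r.read_camera('scene')[0]
cv2.imwrite('pics/c6.png',cv2.resize(a[165:225,310:390],(800,600),interpolation=2)); print(r.get_state()['position'])
print(proj('scene',[(507,-57,60),(507,-57,102)]))"
```

```text
[508.84535858 -57.32229716 178.90836375]
[[333.39658686 194.53025274]
 [333.63521872 181.75495106]]
```

View pics/c6.png

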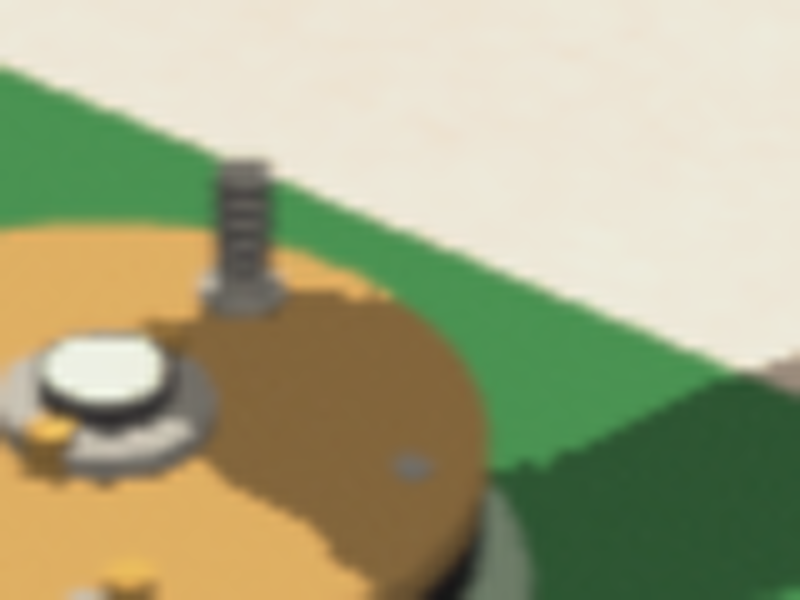

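The pin stands upright with its flange flat on the plate, crop (243,295), and the gripper is clear.

```bash
python3 -c "
from bench import r
print(r.hand_in())"
```

```text
the job is handed in; nothing more can be done
None
```

The locating pin dropped into the hidden hole at roughly 0.15 rad, is seated with its flange flat on the plate and released, and the job is handed in at about 17 s; no verdict was returned.

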